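# Load the spit into the rotisserie drive and lock its chuck

### The job

Take the round steel spit with the black grip from the wooden rack and feed it into the open chuck of the rotisserie drive until it bears firmly on the depth stop inside, with a light but firm push (never over 20 N). Then swing the red-balled lever fully over to lock the chuck, leaving the spit fully home. Leave the blue-gripped hex spit, the mug and the spice jar alone.

Things in the scene. Friction and masses are not known exactly. Their poses are not given: they have to be found in the camera images.
- spit: Round steel spit, 220 mm long, about 250 g, lying level. Origin: on its axis, mid grip; +x towards the tip. Shank 12 mm round, x = +155 (tip) to +30 mm, last 5 mm narrowed to 9 mm; square black grip 20 x 20 mm, x = +30 to -30, sides square to y and z; 12 mm stub to -51 (in the rear notch); knob 24 mm wide to -65. Balances 10 to 25 mm ahead of the origin.
- spit_tip (a point): Centre of the spit's tip face, 155 mm ahead of the spit's origin; same axes.
- hex_spit: Bystander: the same spit but with a brass-coloured hexagonal shank and a blue grip, in the other place of the rack. Origin and axes as for the spit. Leave it where it lies.
- rack: Fixed wooden rack, base 220 x 170 x 12 mm, with two cross bars 12 mm thick (at x = -40 and +100 mm, tops 56 mm above the counter); open-topped notches 16 mm wide carry the spits side by side at y = +55 and -55 mm, axes 50 mm above the counter. Either spit may be in either place. Origin on the counter below the grips; +x the way the tips point.
- drive: Fixed rotisserie drive: metal housing 140 mm wide, 145 mm high, from 45 to 190 mm behind the mouth, with a dark chuck nose, 48 mm across, reaching forward to the mouth. Origin on the counter below the mouth; +x is the feed direction (level, into the chuck), z up. Inside, a fixed depth stop is set anywhere from 53 to 74 mm behind the mouth: it cannot be seen, feel for it.
- mouth (a point): Centre of the chuck's mouth, on the chuck axis, 100 mm above the counter; axes as the drive. A cone narrows from 26 mm wide to a bore 14.4 mm wide at 13 mm depth; with the lever open the jaws (15 to 35 mm deep) stand clear of the spit, at least 13.4 mm apart.
- lever (a joint): Chuck lever, hinged on top of the drive: 0 = upright (open), grows as it swings along the drive's +x and down over the housing, 1.4 rad = end stop (locked). Open, the ball's top stands up to 256 mm above the counter. It starts between 0 and 0.25, is stiff (about 5 to 6 N at the ball, up to about 10 N past halfway, where the jaws bite) and stays where it is left.
- lever_pivot (a point): Lever's hinge axis (parallel to the drive's y), 62 mm behind the mouth and 158 mm above the counter.
- lever_ball (a point): Centre of the red ball, 26 mm in diameter, at the end of the lever, 85 mm from the pivot: at angle a it lies 85 sin(a) mm along the drive's +x and 85 cos(a) mm above the pivot. The rod of the lever is 10 mm thick.
- mug: Bystander: white mug, 76 mm wide, 85 mm high, origin at the centre of its underside.
- spice: Bystander: amber spice jar with red cap, 52 mm wide, 100 mm high, origin at the centre of its underside.
- pad (a point): Sprung rubber pad in the top of the bore, 41 mm behind the mouth. From about 35 mm depth the tip has to lift it: a bump of up to about 8 N that is NOT the stop, then a steady drag of a few N. The stop beyond is hard: press the spit on it with at least 4 N; over 20 N damages the drive. Once home the spit stays when let go, but may droop some mm till locked.
Mind the look-alikes: they are no part of the job. What is shaped like the spit but purple is not meant.

How it is judged:
By the outcome, as a careful person would: the job done as asked, in the order asked, and still so for the second after the job is handed in, with the robot touching nothing.
It also fails if it takes over 70 s, if anything falls off the work surface, if the arm or the gripper's body presses on something with over 40 N, if the wrist force passes 120 N, or if a joint passes its speed limit or range.

### The arm

A 6-joint arm with a two-finger parallel gripper is mounted at the origin on the work surface. World frame = base frame: x ahead of the robot, y to its left, z up, the work surface at z = 0. Lengths are in mm, angles in rad, forces in N, time in s.
With the tool pointing down it reaches from about 275 to 725 mm from the base axis. Payload 5.6 kg.
Tool frame: the origin (TCP) lies midway between the tips of the shut fingers; the grasp point (between the pads) lies 19 mm behind it; y points along the fingers, x is the direction in which the jaws open and shut, and the axes are right-handed (so a half turn about y gives the same grasp; the last joint's range is limited). The gripper opens to 85 mm and grips with 20 to 120 N. Pads are 22 mm wide; open, the fingers measure 114 mm over their backs; the gripper's body (76 mm by 85 mm) begins 54 mm behind the grasp point. The pads swing forward as they close: fully open they stand 13 mm farther back than shut.
Start: joints at [-0.882, 0.255, 0.108, 0, -1.424, -0.285], TCP at [216.122, -505.751, 231.283] pointing down, gripper open.
Joint ranges: [-2.95, 2.95], [-1.21, 1.97], [-1.09, 1.5], [-2.87, 1.71], [-2.94, -0.07], [-3.05, 3.05]. Speed limits (rad/s): [2.57, 2.57, 3.14, 3.14, 3.14, 3.14].

### API

Orientations are given as a 3x3 rotation matrix whose columns are the frame's x, y, z axes.
In Python, from workcell import arm, eoat, planner, viewer, finish_job, telemetry gives the robot as it stands. The module is installed in compiled form; this text tells all that it offers. Calls block until the motion is done:
- arm.move_ptp(position, orientation): joint-space move of the TCP to a pose.
- arm.line_to(position, rotation=None, max_speed=150, max_force=None): straight line of the TCP; rotation=None keeps the orientation; max_speed is the mean speed in mm/s. With max_force (N) it stops when the force on the tool has changed by that much, and returns True; else False.
- arm.move_j(angles): joint-space move.
- eoat.command_gripper(opening): finger opening in mm; the grip force is fixed at half the most; returns when the fingers have stopped.
- arm.sleep(seconds).
- planner.inverse_kinematics(position, orientation): joint angles nearest the present ones, or None.
- viewer.capture(name): name is "side" or "top"; returns the picture (480x640x3 uint8, red, green, blue); there is no depth.
- viewer.camera_params(name): a dict with "camera_matrix" (3x3 intrinsics, pixels), "R" (3x3) and "t" (3): a world point X has camera coordinates R X + t. Camera axes: x right, y down, z forward; pixel columns grow to the right and rows downward; lengths in mm; the calibration is good to about 2 mm. A picture is of the moment at which its call begins. camera_params takes no time and is no camera call.
A pose or a line that the arm cannot do raises arm.PlanningError and nothing moves.
- finish_job(): hands the job in, once; it reports no verdict.
Readings, each from a call of its own:
- telemetry.get_time_s(): time.
- telemetry.get_qpos(): joint angles.
- telemetry.get_dq(): joint speeds.
- telemetry.get_tau(): joint torques, N m.
- telemetry.get_position(): TCP position.
- telemetry.get_eef_rot(): TCP orientation.
- telemetry.get_ft_force(): force on the tool from outside, world axes, zero at the start.
- telemetry.get_ft_torque(): the same for the moment, N m.
- telemetry.get_opening(): finger opening in mm.
Only numpy, scipy, OpenCV 4.12 (cv2) and the standard library are available. Lean on these libraries where they do the work, as an engineer would, in place of code of your own. Each camera call takes 0.05 s, during which the arm holds its last target.

## Working session

There is one attempt and no reset: what is moved stays moved. The work goes in short steps, each a Python script; the robot and the scene stay as the last script left them, time stands still between calls to the robot, and variables do not carry over. Pictures are saved under pics/ and viewed, and the job is handed in when it is done.

```bash
mkdir -p pics
python3 - <<'E'
from workcell import arm, eoat, planner, viewer, telemetry
import cv2
for n in ("side","top"):
    im=viewer.capture(n); cv2.imwrite(f"pics/{n}0.png",im[:,:,::-1])
    p=viewer.camera_params(n); print(n,p["camera_matrix"].tolist(),p["R"].round(4).tolist(),p["t"].round(1).tolist(), (-p["R"].T@p["t"]).round(0))
print(telemetry.get_time_s(),telemetry.get_eef_rot().round(3).tolist(),telemetry.get_opening(),telemetry.get_ft_force())
E
```

```text
side [[552.8062501348818, 0.0, 308.4356675503866], [0.0, 552.8062501348818, 231.56483699290385], [0.0, 0.0, 1.0]] [[0.9546, -0.2977, -0.0119], [-0.2102, -0.6444, -0.7352], [0.2113, 0.7043, -0.6777]] [-507.2, 159.2, 1419.6] [  218. -1048.  1073.]
top [[459.4138693622633, 0.0, 320.41674710489775], [0.0, 459.4138693622633, 240.0657792155411], [0.0, 0.0, 1.0]] [[-0.0235, -0.9995, -0.0201], [-0.997, 0.0249, -0.0733], [0.0738, 0.0183, -0.9971]] [-42.7, 500.5, 1246.3] [ 406.  -78. 1279.]
0.1 [[-0.393, -0.001, -0.92], [0.92, 0.002, -0.393], [0.002, -1.0, 0.0]] 85.88220174596022 [0.36754688 0.33722413 0.05896174]
```

View pics/side0.png

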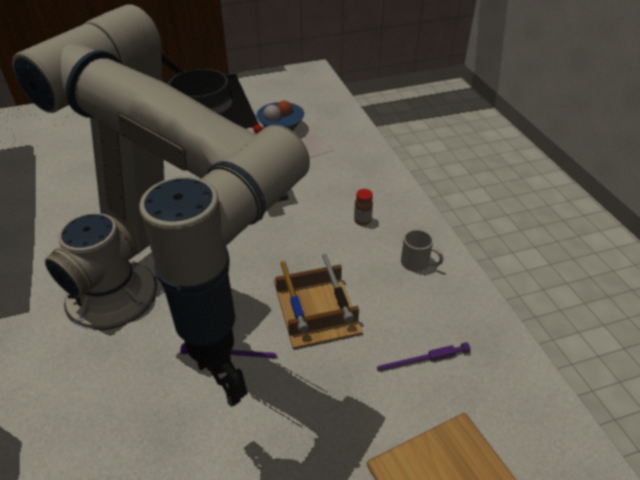

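View pics/top0.png

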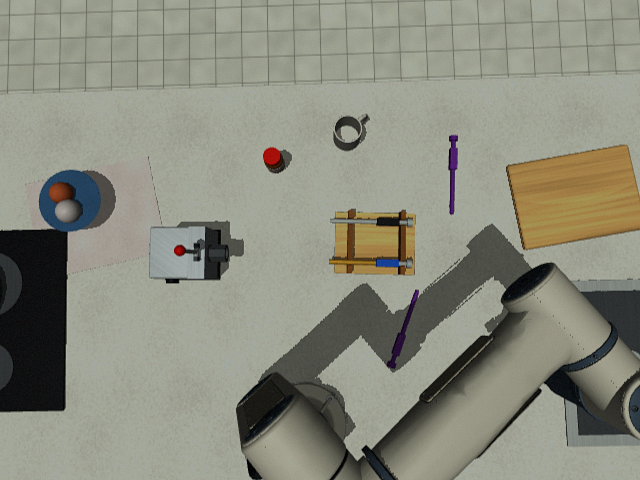

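Run:
```python
from workcell import arm, eoat, planner, viewer, telemetry
import cv2
arm.move_j([-1.9,0.255,0.108,0,-1.424,-0.285])
for n in ("side","top"):
    im=viewer.capture(n); cv2.imwrite(f"pics/{n}1.png",im[:,:,::-1])
s=cv2.imread("pics/side1.png"); t=cv2.imread("pics/top1.png")
cv2.imwrite("pics/c1.png",cv2.resize(s[90:340,200:470],(800,741))[:600]); 
cv2.imwrite("pics/c1.png",cv2.resize(s[100:340,180:480],(750,600),interpolation=cv2.INTER_CUBIC)); 
cv2.imwrite("pics/c2.png",cv2.resize(t[190:310,310:430],(600,600),interpolation=cv2.INTER_CUBIC))
cv2.imwrite("pics/c3.png",cv2.resize(t[200:300,140:260],(720,600),interpolation=cv2.INTER_CUBIC))
print(telemetry.get_time_s())
```

```text
2.1333
```

View pics/c1.png

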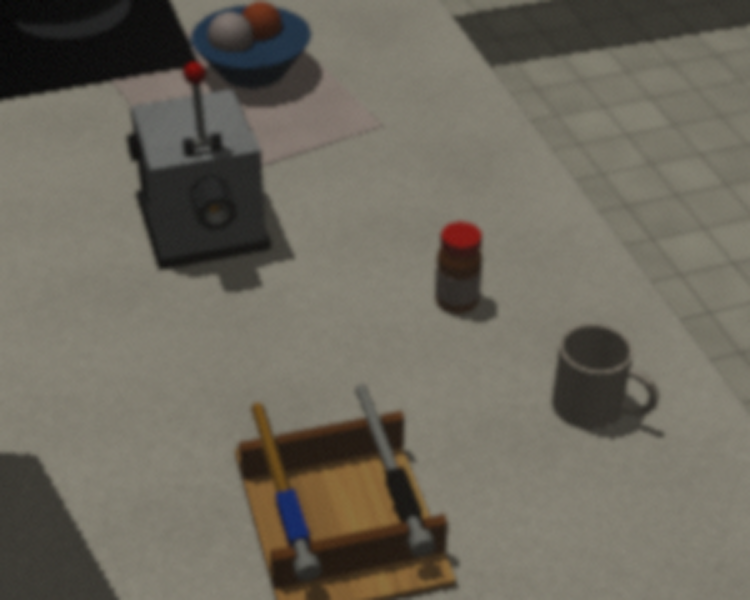

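View pics/c2.png

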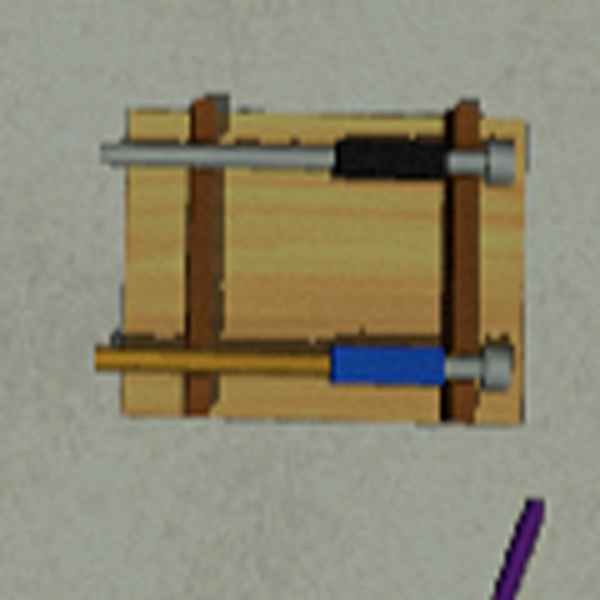

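View pics/c3.png

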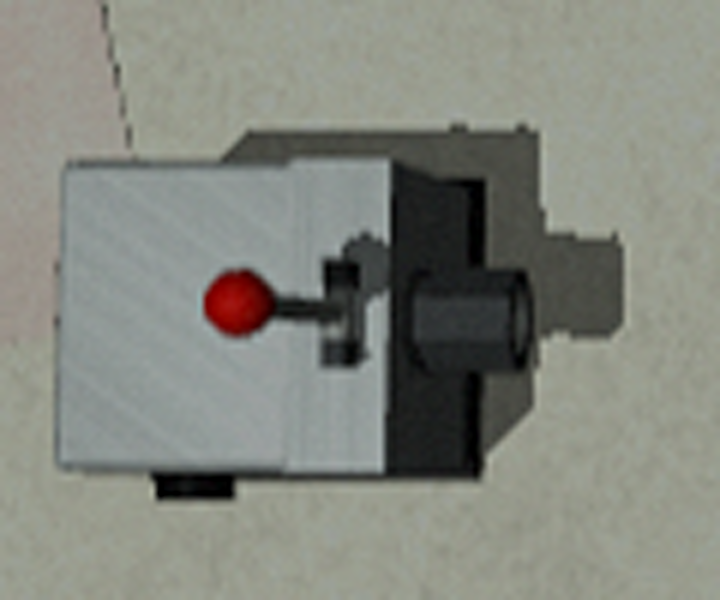

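```bash
cat > h.py <<'E'
import numpy as np, cv2, json
from workcell import arm, eoat, planner, viewer, telemetry
P={n:viewer.camera_params(n) for n in("side","top")}
def ray(n,uv):
    p=P[n];K=p["camera_matrix"];d=p["R"].T@np.linalg.solve(K,[uv[0],uv[1],1.]);c=-p["R"].T@p["t"];return c,d/np.linalg.norm(d)
def onz(n,uv,z):
    c,d=ray(n,uv);return c+d*(z-c[2])/d[2]
def tri(a,b):
    (c1,d1),(c2,d2)=ray("side",a),ray("top",b)
    A=np.c_[d1,-d2];s=np.linalg.lstsq(A,c2-c1,rcond=None)[0]
    p,q=c1+s[0]*d1,c2+s[1]*d2;return (p+q)/2,np.linalg.norm(p-q)
def proj(n,X):
    p=P[n];v=p["camera_matrix"]@(p["R"]@np.asarray(X)+p["t"]);return v[:2]/v[2]
def cents(mask,amin=8):
    k,l,st,c=cv2.connectedComponentsWithStats(mask.astype(np.uint8));return [(c[i].round(2).tolist(),st[i].tolist()) for i in range(1,k) if st[i,4]>=amin]
E
python3 - <<'E'
from h import *
s=cv2.imread("pics/side1.png").astype(int); t=cv2.imread("pics/top1.png").astype(int)
for n,im in(("side",s),("top",t)):
    b,g,r=im[...,0],im[...,1],im[...,2]
    print(n,"red",[c for c in cents((r>110)&(g<50)&(b<50))])
    print(n,"blue",[c for c in cents((b>100)&(r<60)&(g<90))][:5])
    m=(im.max(2)<45); roi=np.zeros_like(m)
    if n=="top": roi[212:233,370:402]=1
    else: roi[280:315,330:350]=1
    print(n,"black",cents(m&roi))
# spit ends, lines
for name,a,b in(("tip",(324.8,256),(330.6,220.8)),("knob",(348.3,316),(412.4,222.5))):
    print(name,tri(a,b))
S=lambda x,y:(180+x/2.5,100+y/2.5); T3=lambda x,y:(140+x/6,200+y/6)
print("mouth",tri(S(217,208),T3(526,318)))
for c in((66,163),(391,160),(387,472),(57,467)): print("top corner",onz("top",T3(*c),145).round(1))
for c in((135,112),(239,92),(261,153),(147,183)): print("side corner",onz("side",S(*c),145).round(1))
E
python3 - <<'E'
import cv2
s=cv2.imread("pics/side1.png")
cv2.imwrite("pics/c4.png",cv2.resize(s[120:215,225:300],(600,760)[:2],interpolation=cv2.INTER_CUBIC)[100:700] if 0 else cv2.resize(s[140:210,225:300],(640,597),interpolation=cv2.INTER_CUBIC))
cv2.imwrite("pics/c5.png",cv2.resize(s[245:325,305:370],(487,600),interpolation=cv2.INTER_CUBIC))
E
```

```text
side red [([364.11, 193.48], [357, 190, 15, 8, 98])]
side blue [([296.78, 307.89], [294, 304, 6, 9, 18])]
side black [([340.47, 297.28], [335, 288, 13, 20, 149])]
top red [([271.12, 155.63], [263, 148, 17, 17, 229]), ([177.56, 250.33], [174, 247, 8, 8, 55])]
top blue [([387.7, 262.76], [377, 259, 22, 8, 149])]
top black [([389.5, 221.62], [376, 212, 25, 21, 207])]
tip (array([549.50538533, -84.23501428,  46.29584053]), np.float64(1.7313346952742883))
knob (array([ 535.88639722, -300.61236502,   61.28106943]), np.float64(1.8090991399238057))
mouth (array([465.25134823, 180.88697428, 111.80053708]), np.float64(0.029812192066190735))
top corner [532.8 365.3 145. ]
top corner [530.6 229.3 145. ]
top corner [401.5 231.6 145. ]
top corner [406.7 368.5 145. ]
side corner [409.2 351.3 145. ]
side corner [538.7 354.1 145. ]
side corner [530.2 222.9 145. ]
side corner [393.2 207.5 145. ]
```

View pics/c4.png

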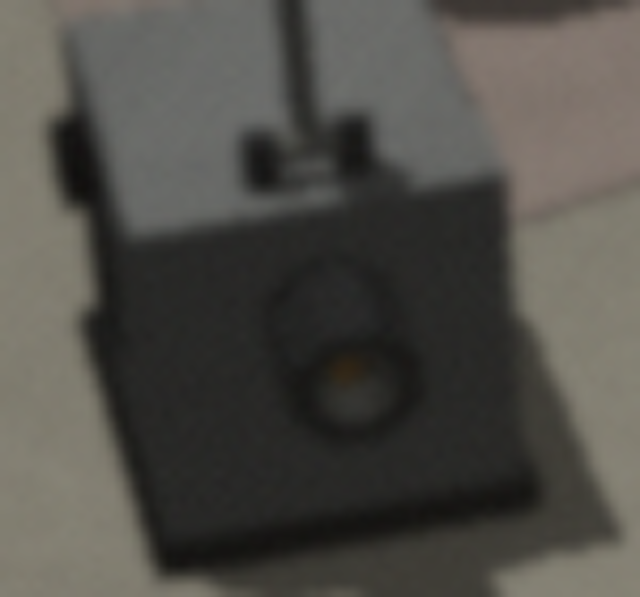

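View pics/c5.png

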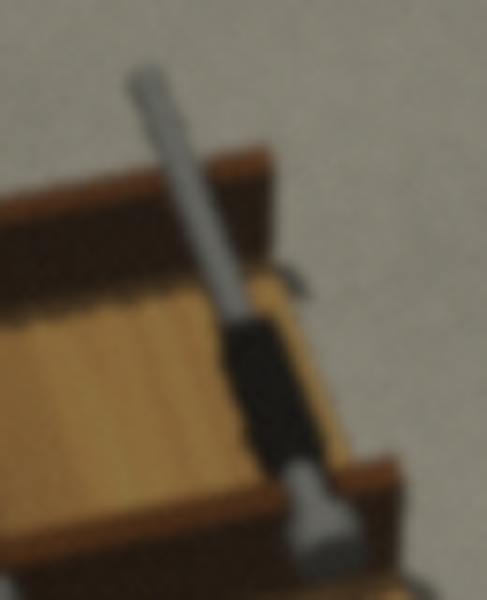

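Run:
```python
from h import *
f=lambda s,ox,oy:(lambda x,y:((x+.5)/s-.5+ox,(y+.5)/s-.5+oy))
c2=f(5,310,190);c3=f(6,140,200);c4=f(640/75,225,140);c5=f(7.5,305,245)
for n,a,b in(("tip",c5(148,80),c2(104,154)),("shank/grip",c5(238,322),c2(334,157)),("grip/stub",c5(300,468),c2(446,160)),("knob",c5(330,540),c2(500,163)),
 ("mouth",c4(357,388),c3(520,319)),("nose root?",c4(330,310),c3(410,322))):
    X,e=tri(a,b);print(n,X.round(1),round(e,1))
t0,t1=[onz("top",c2(*p),50) for p in((102,154),(513,163))];print("spit dir",t0,t1,np.linalg.norm(t1-t0),(t0-t1)[0]/(t0-t1)[1])
h0,h1=[onz("top",c2(*p),50) for p in((97,358),(512,368))];print("hex dir",h0,h1,(h0-h1)[0]/(h0-h1)[1])
m=onz("top",c3(520,319),100);print("mouth z100",m,onz("side",c4(357,388),100))
n2=onz("top",c3(412,320),100);print("nose root",n2)
# ball
s=cv2.imread("pics/side1.png").astype(int)
print(cents((s[...,2]>s[...,1]*2)&(s[...,2]>60)&(np.arange(640)[None]<280)&(np.arange(640)[None]>230)))
tt=cv2.imread("pics/top1.png").astype(int)
print(cents((tt[...,2]>tt[...,1]*2)&(tt[...,2]>60)&(np.arange(640)[None]<200)&(np.arange(480)[:,None]>240)))
```

```text
tip [549.4 -83.5  48.7] 0.2
shank/grip [ 541.5 -205.6   56.6] 4.5
grip/stub [ 539.9 -266.    52.5] 2.3
knob [ 538.4 -295.1   51.5] 0.8
mouth [465.8 187.2 100.6] 1.6
nose root? [466.9 235.   98.6] 0.8
spit dir [549.34882699 -82.44555398  50.        ] [ 538.80649998 -302.39401168   50.        ] 220.20096435413373 0.04793089763744214
hex dir [439.80337813 -77.02863825  50.        ] [ 429.16992775 -297.68256335   50.        ] 0.04819062419744729
mouth z100 [466.56966449 187.16949812 100.        ] [465.11077436 188.04614666 100.        ]
nose root [467.27931167 233.80251897 100.        ]
[([257.05, 127.36], [254, 124, 8, 7, 39])]
[([178.91, 250.03], [174, 245, 11, 11, 89])]
```

Run:
```python
from h import *
B,e=tri((257.05,127.36),(178.91,250.03));print("ball",B,e)
# drive axes by line fits on edges of the light housing top in the top view
t=cv2.imread("pics/top1.png");g=cv2.cvtColor(t,cv2.COLOR_BGR2GRAY).astype(float)
def edge(vals):
    d=np.diff(vals);i=np.argmax(abs(d));
    if 0<i<len(d)-1:
        a,b,c=abs(d[i-1:i+2]);o=.5*(a-c)/(a-2*b+c) if a-2*b+c else 0
    else:o=0
    return i+.5+o
def fit(pts,z,nm):
    W=np.array([onz("top",p,z) for p in pts]);v=cv2.fitLine(W[:,:2].astype(np.float32),cv2.DIST_HUBER,0,.01,.01).ravel();print(nm,v.round(4)," center",W[:,:2].mean(0).round(1))
fit([(204+edge(-0+g[y,200:212])-4,y) for y in list(range(230,242))+list(range(264,277))],145,"front")
fit([(x,222+edge(g[222:232,x])) for x in range(154,176)],145,"side hi")
fit([(x,273+edge(g[273:283,x])) for x in range(182,202)],145,"side lo")
fit([(145+edge(g[y,145:155]),y) for y in range(230,275)],145,"back")
fit([(x,242+edge(g[242:250,x])) for x in range(211,225)],100,"nose hi")
fit([(x,257+edge(g[257:266,x])) for x in range(211,225)],100,"nose lo")
fit([(217+edge(g[y,217:224]),y) for y in list(range(234,245))+list(range(264,276))],20,"base front")
```

```text
ball [467.16348575 261.57931611 247.34182094] 1.2775129319409742
front [ 9.99600e-01 -2.93000e-02  4.62129e+02  2.32402e+02]  center [464.  232.3]
side hi [1.890000e-02 9.998000e-01 5.318604e+02 3.310536e+02]  center [531.9 331.3]
side lo [ 1.590000e-02 -9.999000e-01  4.011070e+02  2.648765e+02]  center [401.1 263.9]
back [ 9.996000e-01 -2.910000e-02  4.696258e+02  3.695607e+02]  center [470.9 369.4]
nose hi [ 3.685000e-01 -9.296000e-01  4.833108e+02  2.087676e+02]  center [483.5 209.7]
nose lo [1.246000e-01 9.922000e-01 4.444564e+02 2.071429e+02]  center [444.8 210. ]
base front [ 9.994000e-01 -3.460000e-02  4.688684e+02  2.223572e+02]  center [465.2 222. ]
```

```bash
cat >> h.py <<'E'
def Rd(dxdy,sg=1):
    d=np.array([dxdy,1,0]);d/=np.linalg.norm(d);y=np.array([0,0,-1.]);z=sg*d;x=np.cross(y,z);return np.c_[x,y,z]
def st():
    print("t",round(telemetry.get_time_s(),2),"pos",np.round(telemetry.get_position(),1),"F",np.round(telemetry.get_ft_force(),1),"T",np.round(telemetry.get_ft_torque(),2),"open",round(telemetry.get_opening(),1))
def pics(tag):
    for n in("side","top"): cv2.imwrite(f"pics/{n}{tag}.png",viewer.capture(n)[:,:,::-1])
E
python3 - <<'E'
from h import *
for sg in(1,-1):
    for p in((542.5,-225.2,200),(542.5,-225.2,31),(463,60,81),(464,110,81)):
        print(sg,p,planner.inverse_kinematics(np.array(p),Rd(.04,sg)))
E
```

```text
1 (542.5, -225.2, 200) None
1 (542.5, -225.2, 31) None
1 (463, 60, 81) [ 0.46592934  0.19855634 -0.36932602  0.         -1.00291397  2.63568462]
1 (464, 110, 81) [ 0.56249835  0.21685908 -0.34521771  0.         -1.00871954  2.53911562]
-1 (542.5, -225.2, 200) [-0.12748328  0.33951787  0.14600698  0.         -1.37728544  0.0875046 ]
-1 (542.5, -225.2, 31) [-0.12748328  0.46265824 -0.12155457  0.         -0.98658353  0.0875046 ]
-1 (463, 60, 81) [ 0.46592934  0.19855634 -0.36932602  0.         -1.00291397 -0.50590803]
-1 (464, 110, 81) [ 0.56249835  0.21685908 -0.34521771  0.         -1.00871954 -0.60247703]
```

Run:
```python
from h import *
R=Rd(.048,-1)
arm.move_ptp(np.array([542.5,-225.2,150]),R); st()
print(arm.line_to(np.array([542.5,-225.2,31]),max_speed=120,max_force=12)); st()
eoat.command_gripper(10); st()
print(arm.line_to(np.array([542.5,-225.2,120]),max_speed=80)); st()
pics("2")
s=cv2.imread("pics/side2.png");t=cv2.imread("pics/top2.png")
cv2.imwrite("pics/d2.png",np.hstack([cv2.resize(s[200:350,260:410],(400,400)),cv2.resize(t[150:300,300:450],(400,400))]))
```

```text
t 5.26 pos [ 542.2 -225.9  150.1] F [-0.8 -0.   0. ] T [-0.07 -0.    0.01] open 85.5
False
t 6.4 pos [ 543.2 -225.4   31.9] F [-0.3 -0.5  0.2] T [-0.06 -0.03  0.05] open 85.3
t 7.02 pos [ 542.3 -225.2   31.3] F [-2.3  0.3  3. ] T [ 0.24  0.63 -0.09] open 19.2
False
t 8.28 pos [ 542.1 -225.1  119.3] F [ 0.1 -0.1 -2.4] T [-0.02  0.03 -0.03] open 19.1
```

View pics/d2.png

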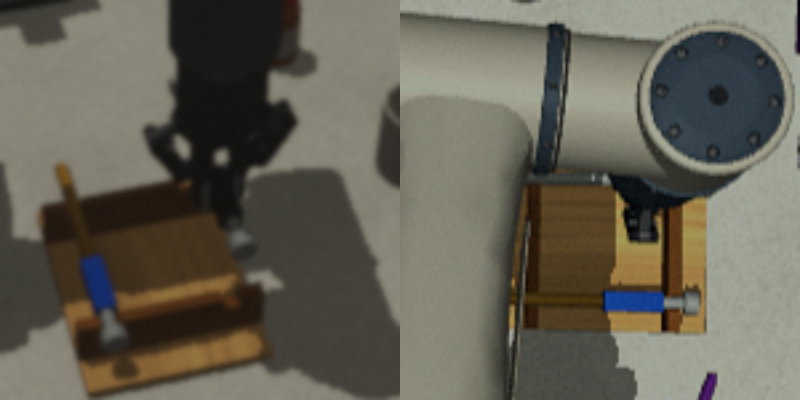

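Run:
```python
from h import *
R=Rd(.027,-1)
arm.line_to(np.array([461.8,24.3,120]),rotation=R,max_speed=150)
arm.line_to(np.array([461.8,24.3,81.9]),max_speed=60); arm.sleep(.2);st(); print(telemetry.get_eef_rot().round(3).tolist())
pics("3")
s=cv2.imread("pics/side3.png");t=cv2.imread("pics/top3.png")
cv2.imwrite("pics/d3.png",np.hstack([cv2.resize(s[150:250,230:330],(400,400),interpolation=2),cv2.resize(t[205:305,200:300],(400,400),interpolation=2)]))
```

```text
t 11.27 pos [462.1  24.4  82.3] F [-0.9 -0.  -2.3] T [-0.04  0.02  0.02] open 19.6
[[-1.0, 0.001, -0.027], [0.027, 0.0, -1.0], [-0.001, -1.0, -0.0]]
```

View pics/d3.png

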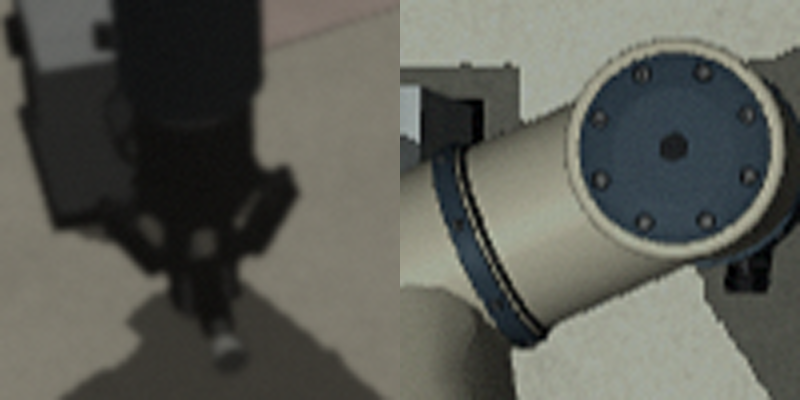

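```bash
cat >> h.py <<'E'
M=np.array([466.2,187.3,0]);D=np.array([.027,1,0])/np.hypot(.027,1)
def at(depth,dx=0,z=81.3,d=None): # TCP for tip depth
    p=M+D*(depth-143);p[0]+=dx;p[2]=z;return p
def F(n=5):
    v=[]
    for _ in range(n): v.append(telemetry.get_ft_force());arm.sleep(.02)
    return np.mean(v,0).round(2)
E
python3 - <<'E'
from h import *
print(F())
for dep in(0,6,12,18,24,30):
    r=arm.line_to(at(dep),max_speed=25,max_force=4);print(dep,r,np.round(telemetry.get_position(),1),F(),np.round(telemetry.get_ft_torque(),2))
    if r:break
st()
E
```

```text
[-0.19 -0.25 -2.85]
0 False [462.3  44.3  81.3] [-0.27  0.05 -2.79] [-0.06 -0.01 -0.  ]
6 False [462.5  50.5  81.3] [ 0.19  0.03 -2.73] [-0.07 -0.02  0.01]
12 False [462.7  56.5  81.3] [-0.35 -0.48 -2.75] [-0.06  0.09  0.01]
18 False [462.8  62.5  81.3] [-0.32  0.17 -2.24] [-0.05 -0.03  0.08]
24 False [463.   68.5  81.3] [-0.42  0.16 -2.54] [0.01 0.04 0.03]
30 False [463.1  74.5  81.3] [-0.37  0.05 -2.76] [0.05 0.15 0.11]
t 14.86 pos [463.2  74.5  81.3] F [ 0.1 -0.  -2.7] T [0.05 0.15 0.11] open 19.0
```

Run:
```python
from h import *
for dep in list(range(34,82,3)):
    r=arm.line_to(at(dep),max_speed=15,max_force=9 if dep<48 else 6);f=telemetry.get_ft_force();print(dep,r,np.round(telemetry.get_position(),1),np.round(f,1),np.round(telemetry.get_ft_torque(),2))
    if r or abs(f[1])>8:break
st()
```

```text
34 False [463.3  78.5  81.3] [-0.7  0.1 -2.7] [0.03 0.12 0.06]
37 False [463.3  81.5  81.3] [-1.4 -0.5 -3.3] [0.07 0.17 0.06]
40 False [463.4  84.5  81.3] [-1.   0.1 -3.7] [0.05 0.19 0.06]
43 False [463.5  87.5  81.2] [-0.3  0.1 -3.2] [0.01 0.18 0.01]
46 False [463.5  90.5  81.2] [-1.3  0.7 -3.7] [-0.13  0.17 -0.01]
49 False [463.6  93.5  81.2] [-0.3 -0.7 -3.8] [-0.12  0.2   0.06]
52 False [463.7  96.5  81.3] [-1.   0.7 -4.1] [-0.19  0.28  0.05]
55 False [463.8  99.5  81.3] [-1.  -0.1 -2.6] [-0.22  0.3   0.11]
58 False [463.9 102.5  81.3] [-1.1 -0.6 -4.3] [-0.26  0.4   0.05]
61 False [464.  105.5  81.3] [-0.9 -0.2 -3.9] [-0.22  0.48  0.1 ]
64 False [464.  108.5  81.3] [-1.6 -0.6 -4.2] [-0.32  0.44  0.14]
67 True [462.9 109.4  80.4] [ 0.5 -0.7 -1.7] [ 0.1  -0.2  -0.04]
t 19.0 pos [462.9 109.4  80.4] F [ 0.5 -0.7 -1.7] T [ 0.1  -0.2  -0.04] open 19.0
```

Run:
```python
from h import *
pics("4");st()
s=cv2.imread("pics/side4.png");t=cv2.imread("pics/top4.png")
cv2.imwrite("pics/d4.png",np.hstack([cv2.resize(s[120:240,220:340],(400,400),interpolation=2),cv2.resize(t[185:305,160:280],(400,400),interpolation=2)]))
cv2.imwrite("pics/d4b.png",s)
```

```text
t 19.1 pos [462.8 109.3  80.1] F [ 1.   0.7 -0.9] T [ 0.39 -0.37 -0.09] open 19.2
```

View pics/d4.png

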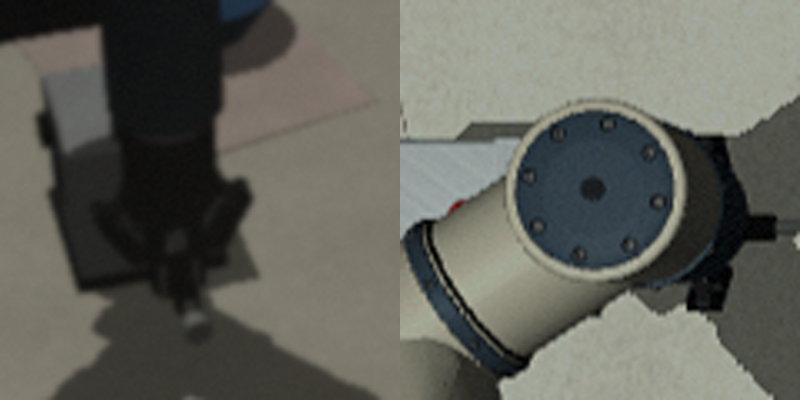

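View pics/d4b.png

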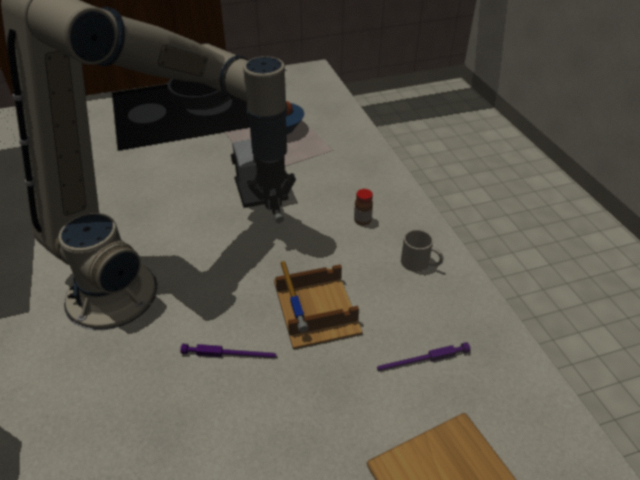

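Run:
```python
from h import *
print(arm.line_to(at(64.5,dx=-.5),max_speed=10,max_force=12),F(),np.round(telemetry.get_position(),1),np.round(telemetry.get_ft_torque(),2))
for k in range(14):
    r=arm.line_to(at(65+.5*k,dx=-.5),max_speed=8,max_force=9);f=F();print(65+.5*k,r,np.round(telemetry.get_position(),1),f,np.round(telemetry.get_ft_torque(),2))
    if r or f[1]<-9:break
st()
```

```text
False [-0.25  0.2  -2.82] [463.3 108.7  81. ] [-0.11 -0.07  0.02]
65.0 False [463.5 109.3  81.2] [-0.2  -0.12 -2.81] [-0.09  0.02  0.05]
65.5 False [463.4 109.5  81.2] [ 0.04 -1.9  -2.9 ] [-0.79  0.01 -0.02]
66.0 False [463.4 109.6  81.2] [ 0.37 -5.36 -2.81] [-1.81 -0.01 -0.  ]
66.5 False [463.3 109.6  81.2] [-0.07 -7.36 -2.48] [-2.32 -0.06 -0.02]
67.0 False [463.2 109.6  81.2] [ 0.4  -9.18 -2.13] [-2.91 -0.19 -0.04]
t 21.28 pos [463.2 109.6  81.2] F [ 0.2 -8.1 -2.5] T [-2.91 -0.19 -0.04] open 19.2
```

Run:
```python
from h import *
pics("5");st()
for dep in(40,65.6): 
    X=M+D*(dep-220);X[2]=100;print(dep,proj("side",X),proj("top",X))
s=cv2.imread("pics/side5.png");t=cv2.imread("pics/top5.png")
cv2.imwrite("pics/d5.png",np.hstack([cv2.resize(s[180:240,250:310],(400,400),interpolation=2),cv2.resize(t[220:280,240:300],(400,400),interpolation=2)]))
```

```text
t 21.38 pos [463.2 109.6  81.2] F [ 1.1 -8.6 -1.9] T [-2.91 -0.18 -0.09] open 19.1
40 [281.77252779 225.48756422] [295.93057309 253.07343615]
65.6 [279.48885542 219.31713841] [285.98714212 253.04791799]
```

View pics/d5.png

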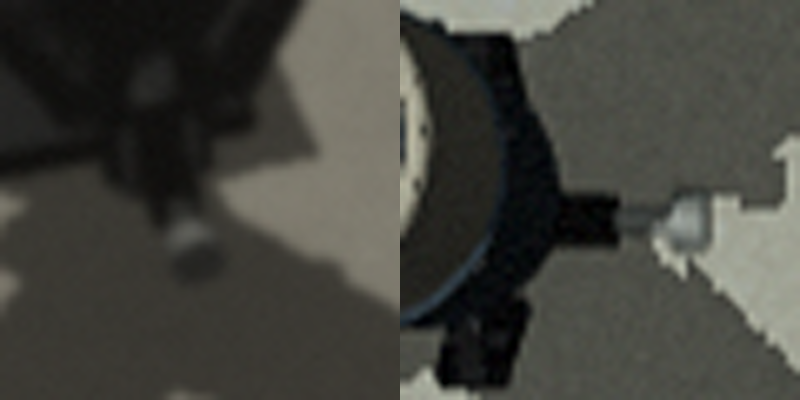

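Run:
```python
from h import *
eoat.command_gripper(85);st()
p=np.array(telemetry.get_position());
arm.line_to(np.array([463,107,200]),max_speed=120)
arm.line_to(np.array([430,-40,300]),max_speed=200);st()
pics("6")
s=cv2.imread("pics/side6.png");t=cv2.imread("pics/top6.png")
cv2.imwrite("pics/d6.png",np.hstack([cv2.resize(s[110:230,220:340],(400,400),interpolation=2),cv2.resize(t[190:310,170:290],(400,400),interpolation=2)]))
```

```text
t 22.03 pos [463.7 111.5  81.3] F [-0.1 -0.3 -0.3] T [ 0.08 -0.04  0.01] open 85.1
t 24.23 pos [429.8 -39.6 299.2] F [ 0.4  0.2 -0.6] T [ 0.02 -0.06 -0.04] open 84.7
```

View pics/d6.png

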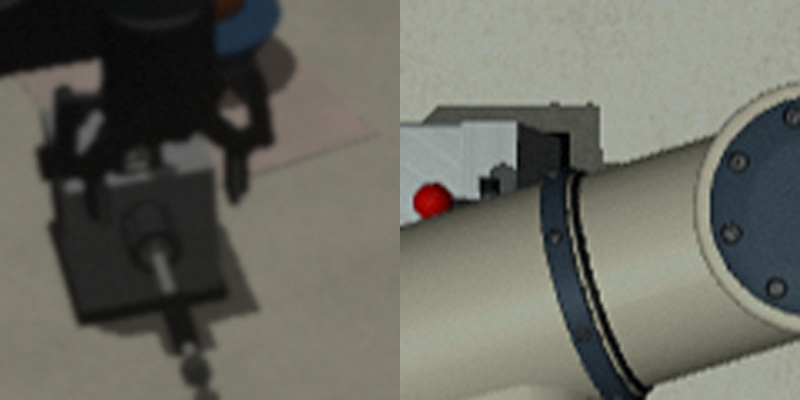

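```bash
cat >> h.py <<'E'
PV=np.array([467.0,249.3,158.])
def ball(a): return PV+np.array([0.02*85*np.sin(a),85*np.sin(a),85*np.cos(a)])
E
python3 - <<'E'
from h import *
eoat.command_gripper(0)
arm.line_to(np.array([467,200,300]),rotation=Rd(.02,-1),max_speed=200)
arm.line_to(np.array([467,212,236]),max_speed=120,max_force=12);st()
for a in np.arange(.1,.76,.1):
    p=ball(a)+[0,-24+1.5,-6+10*max(0,a-.15)]
    r=arm.line_to(p,max_speed=40,max_force=22);print(round(a,2),r,np.round(p,1),np.round(telemetry.get_position(),1),np.round(telemetry.get_ft_force(),1))
    if r:break
pics("7");st()
s=cv2.imread("pics/side7.png");t=cv2.imread("pics/top7.png")
cv2.imwrite("pics/d7.png",np.hstack([cv2.resize(s[90:210,200:320],(400,400),interpolation=2),cv2.resize(t[190:310,130:250],(400,400),interpolation=2)]))
E
```

```text
t 27.15 pos [467.4 211.8 236.9] F [-0.1 -0.5 -0.2] T [ 0.    0.02 -0.02] open -0.4
0.1 False [467.2 235.3 236.6] [467.1 235.3 236.5] [-1.3 -0.3 -0.3]
0.2 False [467.3 243.7 235.8] [467.4 243.1 236.1] [-0.4 -4.7  2.8]
0.3 False [467.5 251.9 234.7] [467.6 251.9 234.8] [ 0.7 -4.6  2.3]
0.4 False [467.7 259.9 232.8] [467.7 260.1 232.7] [ 0.2 -2.3  1.2]
0.5 False [467.8 267.6 230.1] [467.8 267.7 230. ] [ 1.1 -2.8  1.3]
0.6 False [468.  274.8 226.7] [468.  275.  226.6] [ 1.1 -2.6  1.3]
0.7 False [468.1 281.6 222.5] [468.1 281.8 222.5] [ 0.6 -2.5  1.6]
t 30.11 pos [468.1 281.8 222.5] F [ 0.7 -2.4  0.5] T [-0.68 -0.32  0.  ] open -0.1
```

View pics/d7.png

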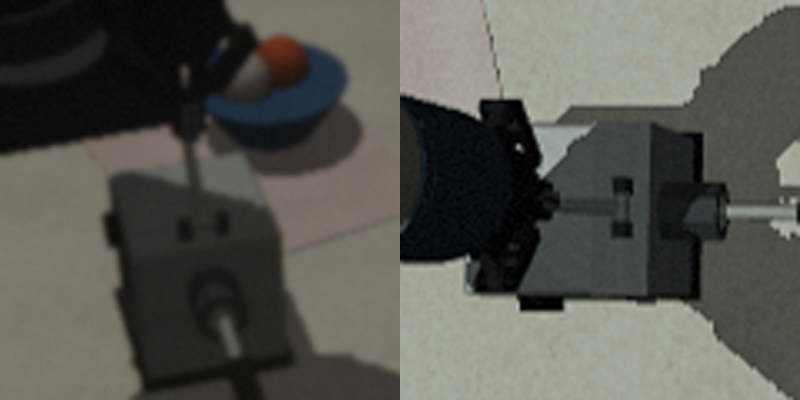

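Run:
```python
from h import *
arm.line_to(np.array([468,276,228]),max_speed=80)
arm.line_to(np.array([468,276,262]),max_speed=100)
b=ball(.72);arm.line_to(np.array([b[0],b[1]+4,262]),max_speed=80,max_force=12)
for a in np.arange(.7,1.45,.1):
    p=ball(a)+[0,3,13]
    r=arm.line_to(p,max_speed=40,max_force=25);print(round(a,2),r,np.round(p,1),np.round(telemetry.get_position(),1),np.round(telemetry.get_ft_force(),1))
    if r:break
st()
if not r:
    for k in range(1,10):
        q=ball(1.4)+[0,3,13-.7*k]
        r=arm.line_to(q,max_speed=15,max_force=15);f=F();print(k,r,np.round(telemetry.get_position(),1),f)
        if r or f[2]>22:break
```

```text
0.7 False [468.1 307.1 236. ] [468.2 307.1 236.3] [-0.5  0.2 -0.2]
0.8 False [468.2 313.3 230.2] [468.8 314.3 231. ] [0.8 0.8 4.9]
0.9 False [468.3 318.9 223.8] [469.  320.6 225. ] [-0.2  3.1  4.7]
1.0 False [468.4 323.8 216.9] [469.2 326.2 218.6] [-1.2  5.8  7. ]
1.1 False [468.5 328.1 209.6] [469.5 331.2 211.6] [-0.   7.4  7. ]
1.2 False [468.6 331.5 201.8] [469.7 335.1 204.2] [-1.2  7.   8.7]
1.3 False [468.6 334.2 193.7] [470.  338.2 196.4] [-1.1  7.3  8.7]
1.4 False [468.7 336.1 185.4] [470.2 340.1 188.2] [-1.4  8.5  9.6]
t 34.73 pos [470.2 340.1 188.2] F [-1.4  8.5  9.6] T [ 2.86  0.12 -0.02] open -0.0
1 False [470.2 340.3 187.6] [-0.58  8.22  9.44]
2 False [470.2 340.4 187. ] [-0.43  9.02  9.52]
3 False [470.2 340.6 186.4] [-0.88  9.1   9.91]
4 False [470.2 340.8 185.7] [-0.56  9.52  9.77]
5 False [470.3 340.5 185.1] [-0.95  8.94 10.26]
6 False [470.4 340.7 184.7] [-1.3   9.06 11.74]
7 False [470.4 340.7 184.6] [-2.56  9.34 14.14]
8 False [470.5 340.8 184.5] [-3.39  8.43 17.01]
9 False [470.5 340.8 184.4] [-4.74  8.34 19.31]
```

Run:
```python
from h import *
p=np.array(telemetry.get_position());arm.line_to(p+[0,-2,80],max_speed=120)
arm.line_to(np.array([300,100,330]),max_speed=250)
q=list(telemetry.get_qpos());q[0]=-1.9;arm.move_j(q);st()
pics("8")
s=cv2.imread("pics/side8.png");t=cv2.imread("pics/top8.png")
cv2.imwrite("pics/d8.png",np.hstack([cv2.resize(s[130:230,220:320],(400,400),interpolation=2),cv2.resize(t[190:310,170:290],(400,400),interpolation=2)]))
cv2.imwrite("pics/d8b.png",np.hstack([cv2.resize(s,(400,300)),cv2.resize(t,(400,300))]))
```

```text
t 42.74 pos [-235.1 -212.   329.3] F [ 0.6 -0.3 -0.3] T [-0.02  0.01  0.03] open 0.0
```

View pics/d8.png

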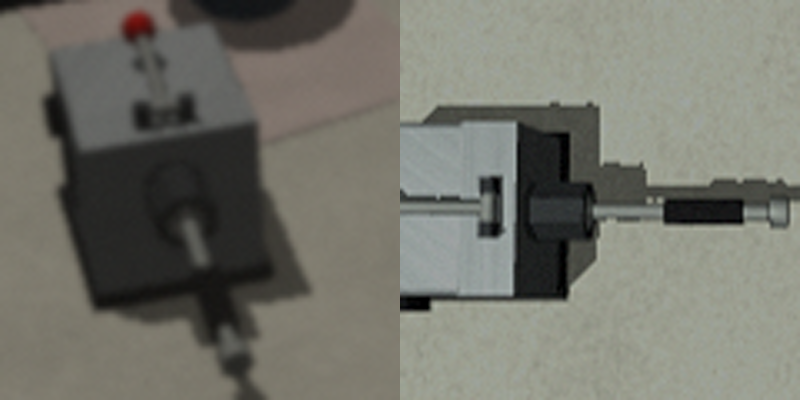

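View pics/d8b.png

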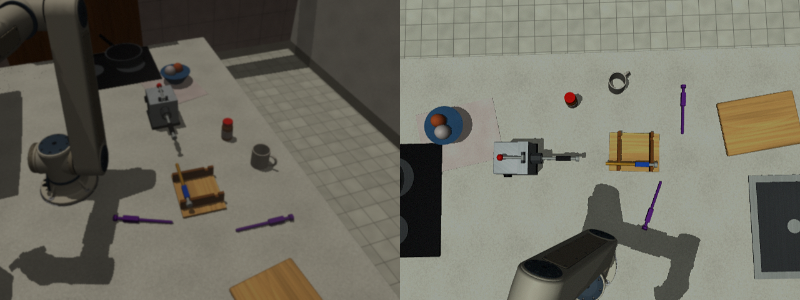

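Run:
```python
from h import *
for k in(5,8):
    t=cv2.imread(f"pics/top{k}.png");g=cv2.cvtColor(t,cv2.COLOR_BGR2GRAY)
    print(k);print(g[249:258,278:292])
for k in (6,8):
    g=cv2.cvtColor(cv2.imread(f"pics/side{k}.png"),cv2.COLOR_BGR2GRAY)
t=cv2.imread("pics/top8.png").astype(int);s=cv2.imread("pics/side8.png").astype(int)
ms=(s[...,2]>s[...,1]*2)&(s[...,2]>60);ms[:,:230]=0;ms[:,280:]=0;ms[:100]=0;ms[170:]=0
mt=(t[...,2]>t[...,1]*2)&(t[...,2]>60);mt[:240]=0;mt[:,:145]=0;mt[:,180:]=0
a,b=cents(ms),cents(mt);print(a,b);B=tri(a[0][0],b[0][0])[0];print(B, "a",np.arctan2(B[1]-249.3,B[2]-158), "at1.4:",ball(1.4))
g=cv2.cvtColor(cv2.imread("pics/top5.png"),cv2.COLOR_BGR2GRAY)
X=[onz("top",c,100) for c in((285.9,253),(286.4,253))];print(X)
S=cv2.imread("pics/side8.png");print(proj("side",M+D*(65.6-220)+[0,0,100]),proj("top",M+D*(65.6-220)+[0,0,100]))
cv2.imwrite("pics/d9.png",np.hstack([cv2.resize(cv2.imread(f"pics/side{k}.png")[190:240,255:305],(400,400),interpolation=2) for k in(5,8)]))
```

```text
5
[[ 79  80  67  47  70  71  82  70  73 129 118 115 121  78]
 [ 68  67  63  91 112 112 109  84  95 171 165 159 161  70]
 [ 57  53  64 133 131 126 124  87  93 163 156 156 155 109]
 [ 58  64 104 159 146 147 137 100  91 164 160 157 161 157]
 [ 98  98 141 158 153 150 144 102  93 169 163 161 157 161]
 [109 118 125 136 140 138 141  99  94 171 168 160 159 158]
 [131 133 118 110 117 120 121  95  90 167 163 160 157 161]
 [174 160 120  87  91  97  99  93 111 167 162 157 160 160]
 [138 168 138  94  98 102 101 107 141 163 160 158 163 161]]
8
[[ 75  74  72  60  61  61  58  55  49  73  68  70  70  73]
 [ 66  66  65  95  92  87  85  82  56 123 111 113 114  71]
 [ 74  70  58 119 111 112 108 106  72 160 153 152 153  64]
 [105 102  77 139 135 129 128 119  74 160 153 154 155 108]
 [137 135  97 157 151 143 137 131  76 162 159 155 155 156]
 [137 136  97 148 149 143 141 130  78 166 162 158 152 150]
 [103 103  65 113 126 126 128 123  77 162 159 154 150 152]
 [124 126 106  72 104 107 108 108  74 162 156 152 155 155]
 [156 159 159  76  83  83  86  83 101 161 153 154 157 159]]
[([253.93, 135.6], [251, 133, 7, 6, 30])] [([159.17, 251.38], [155, 247, 10, 10, 78])]
[469.2974496  332.99554855 176.35302809] a 1.3549298287227265 at1.4: [468.67526454 333.06322705 172.44720715]
[array([462.16147062,  33.17840968, 100.        ]), array([462.13000979,  31.89097947, 100.        ])]
[279.48885542 219.31713841] [285.98714212 253.04791799]
```

View pics/d9.png

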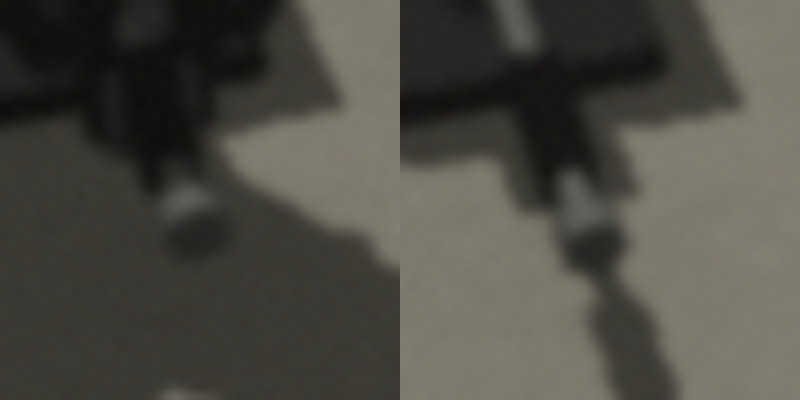

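Run:
```python
from h import *
cv2.imwrite("pics/d10.png",np.hstack([cv2.resize(cv2.imread(f"pics/side{k}.png")[175:250,255:295],(260,488),interpolation=2) for k in(6,7,8)]))
g7,g8=[cv2.cvtColor(cv2.imread(f"pics/top{k}.png"),cv2.COLOR_BGR2GRAY) for k in(7,8)]
for g in(g7,g8): print(g[250:257,220:292].mean(0).round().astype(int).tolist())
def sub(a,b,r):
    (x0,y0,x1,y1)=r
    return cv2.phaseCorrelate(np.float32(a[y0:y1,x0:x1]),np.float32(b[y0:y1,x0:x1]),cv2.createHanningWindow((x1-x0,y1-y0),cv2.CV_32F))
s=[cv2.cvtColor(cv2.imread(f"pics/side{k}.png"),cv2.COLOR_BGR2GRAY) for k in(6,7,8)]
print("6-8",sub(s[0],s[2],(266,205,294,235)),"7-8",sub(s[1],s[2],(266,205,294,235)),"6-7",sub(s[0],s[1],(266,205,294,235)))
```

```text
[54, 55, 54, 55, 49, 23, 56, 54, 87, 105, 105, 102, 104, 103, 102, 99, 101, 100, 100, 100, 99, 107, 114, 114, 126, 116, 118, 132, 132, 42, 21, 20, 22, 20, 22, 20, 21, 22, 24, 22, 24, 21, 21, 21, 22, 22, 22, 21, 22, 21, 21, 19, 19, 113, 116, 112, 112, 112, 112, 113, 111, 130, 128, 126, 126, 121, 79, 164, 158, 154, 154, 129]
[51, 52, 53, 52, 45, 22, 52, 52, 84, 100, 105, 104, 116, 115, 114, 101, 104, 100, 101, 102, 102, 102, 108, 108, 120, 121, 112, 122, 122, 34, 19, 23, 20, 20, 20, 19, 21, 19, 18, 20, 19, 20, 20, 19, 19, 19, 19, 19, 20, 20, 19, 19, 18, 107, 108, 107, 106, 105, 107, 105, 81, 120, 124, 121, 119, 114, 72, 156, 150, 148, 148, 122]
6-8 ((-0.10210186901504947, -0.5548669393428796), 0.9023676384819879) 7-8 ((0.34511012696614074, -0.13085721285789198), 0.9540360588497586) 6-7 ((0.1850255451262477, -0.04709635385757416), 0.9283419089847141)
```

View pics/d10.png

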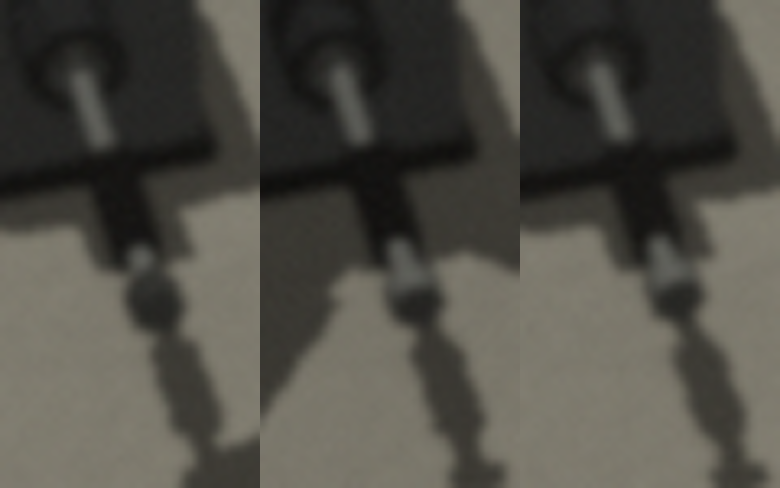

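Run:
```python
from h import *
from workcell import finish_job
st();print(finish_job())
```

```text
t 42.84 pos [-235.1 -212.   329.3] F [0.3 0.4 0.2] T [-0.03  0.04  0.  ] open 0.2
the job is handed in; nothing more can be done
None
```

I fed the black-gripped round spit into the chuck until it pressed on the depth stop, swung the lever fully over to lock it, and handed the job in at 42.8 s.

**What I did**
- **Depth stop:** The spit met a hard stop at about 65.6 mm depth, within the stated 53–74 mm, and I pressed it there with about 9 N.
- **Lever:** I pushed the ball over with closed fingers until it hit a hard stop. The vertical force rose from about 10 to 19 N with almost no further movement.

**Last checks**
- **Spit position:** In the top view, the grip and knob edges are at the same pixels before and after locking. Compared with when I was pressing on the stop, the knob is about 0.2–0.5 px (0.5–1.3 mm) further out. I put most of that down to the spit drooping a few mm at the knob on release, but I did not push on it again to confirm it is still home.
- **Bystanders:** In the last pictures the hex spit, mug, spice jar and purple look-alikes look undisturbed. The arm is well clear of everything.

**Disagreements**
- **Pad bump:** I never clearly felt it. Its drag read only about 1 N, so I relied on the measured depth and the hard contact to identify the stop.
- **Lever angle:** The cameras gave about 1.35 rad instead of 1.4. Ball height read about 4–5 mm too high both before and after, so I trusted the felt stop.

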